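Close up the pickle press and clamp its rod

ROBOT

A 6-joint arm with a two-finger parallel gripper is mounted at the origin on a cart in front of the work surface, level with it; the furniture and walls round the work are solid. World frame = base frame: x ahead of the robot, y to its left, z up, the work surface at z = 0. Lengths are in mm, angles in rad, forces in N, time in s.
With the tool pointing down it reaches from about 275 to 1000 mm from the base axis. Payload 8.4 kg.
Tool frame: the origin (TCP) lies at the very end of the fingers, on their centre line; the grasp point (between the pads) lies 19 mm behind it (r.pinch_z is the distance from the TCP to the grasp point, in mm); z points along the fingers, y is the line along which they close (so a half turn about z gives the same grasp; the last joint's range is limited). The gripper opens to 85 mm and grips with 20 to 120 N. Pads are 22 mm wide; open, the fingers measure 114 mm over their backs; the gripper's body (76 mm by 85 mm) begins 54 mm behind the grasp point. The pads swing forward as they close: fully open they stand 13 mm farther back than shut.
Start: joints at [1.284, 0.353, 1.633, -0, 1.155, -0.002], TCP at [175.602, 599.826, 194.781] pointing down, gripper open.
Joint ranges: [-2.63, 2.63], [-0.92, 2.1], [0.06, 2.66], [-1.3, 4.44], [0, 2.69], [-3.02, 3.02]. Speed limits (rad/s): [2.22, 2.22, 2.79, 3.14, 3.14, 3.14].

INTERFACE

Orientations are given as [roll, pitch, yaw] about the fixed x, y, z axes, in that order (R = Rz(yaw) Ry(pitch) Rx(roll)).
In Python, from rig import r gives the robot as it stands.
- The arm moves only by the tool carry_out, never from a script. Its argument "series" is a list of rows, each a list of 7 numbers: the turn, a rotation vector about the tool's x, y, z as a fraction of full scale, then the shift along the tool's x, y, z as a fraction of full scale, then the gripper command: -1 is fully open, 1 is shut, values between are in proportion. A call has 1 to 8 rows; each row is the pose to reach, as a shift and turn from the pose commanded when the call began, along the tool's axes at that moment, turning the shorter way round; what a row does not reach only later rows make up. Full scale, the value 1, is 0.25 m for a shift and pi rad for a turn. A row lasts 1/8 s, in which the tool goes at most 62.5 mm and 10.7 degrees, less where a joint would pass 70% of its speed; a pose out of reach is approached as far as the arm can. A call with a number of a shift or a turn outside -1 to 1 is refused whole. A call with a gripper value outside its range is refused whole. The fingers move at their own pace and stop on an object; "force" is the grip in N (left out, the last holds). Time passes only in rows, so rows that repeat a pose let the fingers close. It gives the time, the measured TCP pose, the force, the opening and the grip force at its end, in the units of the state.
- r.sense(): the state, without advancing time (a new reading comes with each control period).
- r.grab_frame(name): name is "scene" or "top" or "wrist"; returns the picture (384x512x3 uint8, red, green, blue); there is no depth.
- r.get_calibration(name): a dict with "K" (3x3 intrinsics, pixels), "pose" (4x4, takes a point from camera to world coordinates). Camera axes: x right, y up, looking along -z (the intrinsics and any distortion apply to the point x, -y, -z); pixel columns grow to the right and rows downward; lengths in mm; the calibration is good to about 2 mm. A picture is of the moment at which its call begins: read the wrist's pose just before it. get_calibration takes no time and is no camera call; for the wrist camera it gives the pose at the moment of the call.
- r.sign_off(): hands the job in; it is judged then, once.
Trained networks look in the newest picture that a camera, given by its name, has taken for a name from the list of things; names that differ only in an ending like _2 or _b are one class to them, and where a whole thing is asked for, a point or a joint stands for the part that bears it (a point fixed in the world has none). Each returns a list of dicts, best first, with "score" (0 to 1); they miss things now and then, are a little off and sometimes report something else, mostly with a low value. They report only what shows in the picture. A call takes as long as a camera call.
- r.silhouettes(camera, label): "region" (384x512 bool, what is visible of it) and "position" ([row, column] in pixels, amid what is visible of it).
The state is a dict: "clock": time; "qpos": joint angles; "qvel": joint speeds; "joint_efforts": joint torques, N m; "eef_pos": TCP position; "tcp_rot": TCP orientation; "contact_force": force on the tool from outside, world axes, zero at the start; "wrist_torque": the same for the moment, N m; "opening": opening from 0.0 (shut) to 1.0 (fully open); "grasp_force": force on a finger pad.
Only numpy, scipy, OpenCV 4.12 (cv2) and the standard library are available. Lean on these libraries where they do the work, as an engineer would, in place of code of your own. Each camera call takes 0.05 s, during which the arm holds its last target. There are 200 camera calls.

TASK

The crock is packed with gherkins: take the press cover by its knob, seat it squarely on the crock, and push the knob down until the ring mark on the rod is level with the top of the collar. The rod springs back up if let go, so while the knob is held there, sweep the cam lever round to its closed stop to clamp the rod. Finish with the hand still gripping the knob at that depth and the lever closed; leave the other things on the worktop where they stand.

Things in the scene. Friction and masses are not known exactly. Their poses are not given: they have to be found in the camera images.
- crock: White round stoneware crock, open at the top, gherkins low inside, two small ear handles. 156 mm across (194 mm over the ears, 84 mm up), 115 mm high, mouth 140 mm across, about 68 mm free depth. Loose, 1.0 to 1.9 kg. Origin: centre of its underside; z up. The rim is 115 mm above the origin.
- press_cover: Round steel cover carrying the press, loose, 0.65 kg in all. Flange 164 mm across; under it a chamfered step (131 mm across, 12 mm deep; 4 mm play all round in the crock's mouth) and, on the rod, a pressure plate 120 mm across. Origin: centre of the flange's underside, which sits on the rim; z up. At first it stands on its plate, origin 30 mm up. Any turn on the crock is right.
- press_knob: Black cylinder knob on the rod's top, 38 mm across, 24 mm high; origin at its centre. It swivels freely on the rod, so the hand gripping it may turn about the vertical while the cover stays; carried, the cover turns with the hand. 91 mm above the cover's origin with the rod up, 63 mm at the mark (underside 14 mm above the collar's top). Lifting it lifts the cover.
- press_rod (a joint): How far rod and knob are pushed down in the cover, m: 0 = fully up (held by its spring), 0.028 = ring mark level with the top of the collar (37 mm above the cover's origin), 0.036 = lower stop. Takes about 4 N at first, 7 N at the mark; springs up again unless the cam lever is closed.
- press_lever (a joint): Cam lever, rad: 0 = open stop, 1.047 = closed stop. Turns about the rod's axis with the cam ring on the collar; closes clockwise seen from above (its heading falls as the value grows). Starts within 0.2 of the open stop, stays where left, takes about 0.08 to 0.13 N m. Past about 0.6 its jaw begins to grip the rod; closed, it holds the rod against the spring.
- lever_paddle (a point): Middle of the lever's upright steel paddle, 50 mm out from the rod's axis, 50 mm above the cover's origin. 7 mm thick (11 mm at the outer edge), 22 to 68 mm out from the axis, 24 to 65 mm above the cover's origin. Fingers gripping the knob at the mark reach down beside it, so turning the hand clockwise about the rod makes a finger sweep it along.
- salt_shaker: Bystander: small salt shaker, 44 mm across, 90 mm high, behind the work. Origin: centre of its underside.
- jam_jar: Bystander: jar, 64 mm across, 88 mm high, behind the work, right of the salt shaker. Origin: centre of its underside.
- steel_bowl: Bystander: steel mixing bowl, 238 mm across, 102 mm high, at the right. Origin: centre of its underside.
- mug_white: Bystander: mug with handle, 78 mm across, 101 mm high, at the back left. Origin: centre of its underside.
- white_tub: Bystander: small round food tub, 67 mm across, 51 mm high, at the left. Origin: centre of its underside.

How it is judged (in metres and radians):
On the way, in this order (a step that is already met when the one before it is completed fails the run):
1. the cover sits squarely on the crock, rod still up and lever still open (horizontal distance between press_cover and crock below 0.007 m and z of press_cover in the frame of crock between 0.111 and 0.118 m and angle between the z axis of press_cover and the z axis of crock, either way round below 0.05 rad and value of joint press_rod below 0.02 m and value of joint press_lever below 0.4 rad), for 0.1 s.
2. the hand holds the rod down at its mark while the lever is still open (value of joint press_rod between 0.0245 and 0.0315 m and value of joint press_lever below 0.4 rad and contact force between the fingers and press_knob above 1 N and horizontal distance between press_cover and crock below 0.007 m), for 0.2 s.
At the end, for the whole second after the job is handed in: The cover sits on the rim of the upright crock (centres within 7 mm, flange down within 3 mm), the rod is within 3.5 mm of its mark, the lever is within 0.087 rad (5 degrees) of its closed stop, and the fingers still grip the knob (more than 1 N) through the last second (value of joint press_lever above 0.96 rad and value of joint press_rod between 0.0245 and 0.0315 m and contact force between the fingers and press_knob above 1 N and horizontal distance between press_cover and crock below 0.007 m and z of press_cover in the frame of crock between 0.111 and 0.118 m and angle between the z axis of press_cover and the z axis of crock, either way round below 0.05 rad and angle between crock's own z axis and vertical below 0.05 rad and height (world z) of crock below 0.005 m and linear speed of press_cover below 0.02 m/s); the arm keeps its last pose, push and grip.
It fails at once if the crock is tipped (angle between crock's own z axis and vertical above 0.3 rad).
It fails at once if a bystander is disturbed (distance of any of salt_shaker, jam_jar, steel_bowl, mug_white, white_tub from where it was at the start of the episode above 0.03 m).
It also fails if it takes over 58 s, if anything falls off the work surface, if the arm or the gripper's body presses on something with over 40 N, if the wrist force passes 120 N, or if a joint passes its speed limit or range.

## Working session

There is one attempt and no reset: what is moved stays moved. The work goes in short steps, Python scripts to look and compute and a tool call to move; the robot and the scene stay as the last step left them, time stands still between calls to the robot, and variables do not carry over. Pictures are saved under pics/ and viewed, at most 10 in all, crops included, and the job is handed in when it is done.

Besides the shell and the picture viewer there is one more tool, called after ">>>" by a JSON object that holds its "op" and its "data", one argument or row to a line. carry_out: Moves the arm, as the interface text tells. Its arguments: {"type":"object","properties":{"series":{"type":"array"},"force":{"type":"number"}},"required":["series"]}

```bash
mkdir -p pics
cat > h.py <<'E'
import numpy as np, cv2
from rig import r
def proj(c,P):
    P=np.atleast_2d(P).astype(float); T=np.linalg.inv(c['pose']); q=P@T[:3,:3].T+T[:3,3]
    q=q*[1,-1,-1]; u=q@np.array(c['K']).T; return u[:,:2]/u[:,2:]
def ray(c,uv):
    d=np.linalg.inv(c['K'])@[uv[0],uv[1],1]; d=d*[1,-1,-1]; T=np.array(c['pose']); d=T[:3,:3]@d
    return T[:3,3],d/np.linalg.norm(d)
def onz(c,uv,z):
    o,d=ray(c,uv); return o+d*(z-o[2])/d[2]
def tri(rays):
    A=0;b=0
    for o,d in rays:
        M=np.eye(3)-np.outer(d,d); A=A+M; b=b+M@o
    return np.linalg.solve(A,b)
E
python3 - <<'E'
from h import *
s=r.sense(); print({k:np.round(v,3).tolist() for k,v in s.items()}, r.pinch_z)
ims=[]
for n in ['scene','top']:
    im=r.grab_frame(n); c=r.get_calibration(n); print(n,np.round(c['K'],1).tolist(),np.round(c['pose'],2).tolist(),[k for k in c])
    cv2.imwrite(f'pics/{n}0.png',im[:,:,::-1])
    for l in ['crock','press_cover','press_knob','lever_paddle','salt_shaker','jam_jar']:
        for d in r.silhouettes(n,l)[:2]:
            ys,xs=np.where(d['region']); print(n,l,round(d['score'],2),np.round(d['position'],1),xs.min(),xs.max(),ys.min(),ys.max())
E
```

```text
{'clock': 0.0, 'qpos': [1.284, 0.354, 1.634, 0.0, 1.155, -0.002], 'qvel': [0.001, 0.0, -0.0, 0.001, 0.001, 0.001], 'joint_efforts': [0.001, -60.525, -34.209, 0.0, 0.009, 0.0], 'eef_pos': [175.453, 599.312, 194.034], 'tcp_rot': [-3.14, -0.0, 2.857], 'contact_force': [0.687, 0.432, -0.36], 'wrist_torque': [-0.001, -0.015, -0.021], 'grasp_force': 0.0, 'opening': 1.0} 18.700000000000003
scene [[372.5, 0.0, 256.6], [0.0, 372.5, 188.9], [0.0, 0.0, 1.0]] [[0.89, 0.32, -0.33, 167.45], [-0.46, 0.6, -0.66, -825.9], [-0.02, 0.74, 0.68, 906.33], [0.0, 0.0, 0.0, 1.0]] ['K', 'pose']
scene crock 0.56 [171.8 209.4] 188 234 149 199
scene press_cover 0.57 [230.7 246.3] 217 270 204 252
scene press_knob 0.63 [212.5 243.8] 237 248 206 218
scene lever_paddle 0.65 [232.1 242.2] 237 251 205 234
scene salt_shaker 0.76 [185.5 274.8] 271 283 174 197
scene salt_shaker 0.27 [226.6 246. ] 236 251 204 234
scene jam_jar 0.62 [214.2 302.8] 292 312 197 229
top [[434.9, 0.0, 252.1], [0.0, 434.9, 189.8], [0.0, 0.0, 1.0]] [[-0.02, 0.99, -0.13, 361.39], [-1.0, -0.02, 0.02, -29.58], [0.02, 0.13, 0.99, 1546.25], [0.0, 0.0, 0.0, 1.0]] ['K', 'pose']
top crock 0.84 [213.6 196.5] 167 223 191 237
top press_cover 0.67 [217.5 271.4] 251 297 193 238
top press_knob 0.49 [212.9 272.1] 270 281 208 219
top lever_paddle 0.44 [211.7 269.2] 260 281 201 222
top salt_shaker 0.6 [211.9 274.5] 270 281 208 219
top jam_jar 0.91 [158.4 277. ] 271 289 149 170
top jam_jar 0.32 [211.3 275.9] 271 280 209 218
```

View pics/scene0.png

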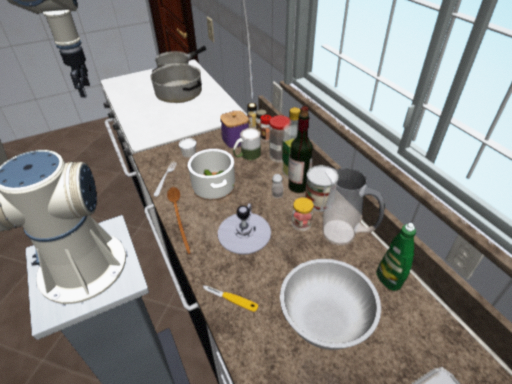

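View pics/top0.png

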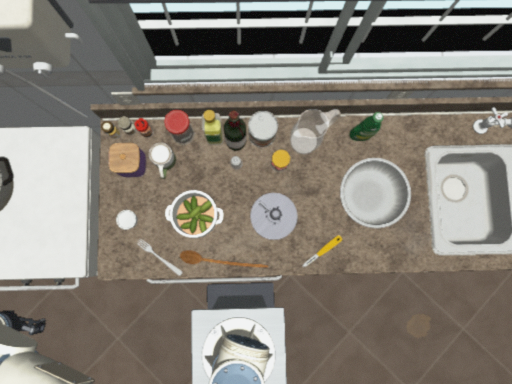

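The scene view shows the crock at about (212,173) and the cover at (244,233) with its knob at (243,212). In the top view the crock is at (194,213), the cover at (274,216), the knob at (275,214), and the lever points up-left to about (262,206), which is +x+y in world axes.

```bash
cat >> h.py <<'E'
from scipy.spatial.transform import Rotation as Ro
def go(p,phi=None):
    """row for TCP target p (mm), phi = heading of tool y (deg) tool down; from measured pose"""
    s=r.sense(); R=Ro.from_euler('xyz',s['tcp_rot'])
    d=R.inv().apply(np.array(p)-s['eef_pos'])/250
    yaw=s['tcp_rot'][2] if phi is None else np.radians(phi)+np.pi/2
    t=(R.inv()*Ro.from_euler('xyz',[np.pi,0,yaw])).as_rotvec()/np.pi
    print('row',np.round(t,4),np.round(d,4),'q6',s['qpos'][5],'yheading',np.degrees(s['tcp_rot'][2])-90)
E
python3 - <<'E'
from h import *
C={n:r.get_calibration(n) for n in ['scene','top']}
def sil(n,l,f=None):
    r_=r.silhouettes(n,l)[0]; return r_['region']
def cen(m): ys,xs=np.where(m); return np.array([(xs.min()+xs.max())/2,(ys.min()+ys.max())/2])
K=tri([ray(C[n],cen(sil(n,'press_knob'))) for n in C]); print('knob tri',K)
P=tri([ray(C[n],np.array(r.silhouettes(n,'crock')[0]['position'])[::-1]) for n in C]); print('crock tri',P)
m={}
for l,z in [('press_cover',31),('crock',115)]:
    M=sil('top',l).astype(np.uint8); cs,_=cv2.findContours(M,0,2); c=max(cs,key=cv2.contourArea)
    (x,y),rad=cv2.minEnclosingCircle(c); e=cv2.fitEllipse(c); print(l,cen(M),(x,y),rad,e, onz(C['top'],(x,y),z),onz(C['top'],e[0],z))
    M=sil('scene',l).astype(np.uint8); cs,_=cv2.findContours(M,0,2); c=max(cs,key=cv2.contourArea);e=cv2.fitEllipse(c); print(e,onz(C['scene'],e[0],z))
print(onz(C['top'],cen(sil('top','press_knob')),133))
go([K[0],K[1],260],75)
E
```

```text
knob tri [ 467.45022088 -133.4858504   123.69363383]
crock tri [471.60238996 130.80752505  81.07941378]
press_cover [274.  215.5] (274.0849914550781, 215.47500610351562) 23.51484489440918 ((273.9549560546875, 215.55564880371094), (45.53322219848633, 45.716583251953125), 14.880838394165039) [ 469.29538412 -135.6505984    31.        ] [ 469.0243237  -135.18747442   31.        ]
((243.46823120117188, 231.302001953125), (45.18415069580078, 50.3922233581543), 91.80611419677734) [ 467.78037502 -126.89104853   31.        ]
crock [195. 214.] (195.0, 212.5) 28.35940170288086 ((194.58709716796875, 213.61387634277344), (44.35423278808594, 52.50033950805664), 99.57904815673828) [479.18106523 130.32646681 115.        ] [475.54198419 131.70843477 115.        ]
((212.03079223632812, 173.3298797607422), (48.83268737792969, 52.11163330078125), 173.90101623535156) [457.42267     81.30806788 115.        ]
[ 468.3618371  -133.32551847  133.        ]
row [ 0.      0.     -0.0073] [-1.9444 -2.4871 -0.2608] q6 -0.002417624556178664 yheading 73.68316039484623
```

>>> {"op": "carry_out", "data": {
  "series": [
    [0,0,0,-0.16,-0.2,-0.1,-1],
    [0,0,0,-0.32,-0.4,-0.2,-1],
    [0,0,0,-0.48,-0.6,-0.3,-1],
    [0,0,0,-0.65,-0.8,-0.35,-1],
    [0,0,0,-0.8,-0.95,-0.35,-1],
    [0,0,0,-0.95,-0.98,-0.35,-1],
    [0,0,0,-0.95,-0.98,-0.35,-1]
  ]
}}

```text
clock: 2.02
eef_pos: [336.7, 296.1, 282.8]
tcp_rot: [3.141, 0.001, 2.853]
contact_force: [-0.3, -0.2, 0.5]
opening: 1.001
grasp_force: 0.0
```

Run:
```python
from h import *
print(r.sense()['eef_pos'],r.sense()['contact_force'])
go([430,131,290],75); go([468,-134,290],75)
```

```text
[336.73296265 296.14281986 282.79706479] [-0.30526009 -0.20683116  0.48344326]
row [ 0.0002  0.0004 -0.0087] [-0.5459 -0.5268 -0.0285] q6 -0.5630045886968728 yheading 73.43934064263837
row [ 0.0002  0.0004 -0.0087] [-0.9937 -1.4995 -0.0287] q6 -0.5630045886968728 yheading 73.43934064263837
```

>>> {"op": "carry_out", "data": {
  "series": [
    [0,0,0,-0.14,-0.13,0,-1],
    [0,0,0,-0.28,-0.26,0,-1],
    [0,0,0,-0.42,-0.4,0,-1],
    [0,0,0,-0.54,-0.52,-0.02,-1],
    [0,0,0,-0.54,-0.52,-0.02,-1],
    [0,0,0,-0.54,-0.52,-0.02,-1]
  ]
}}

```text
clock: 2.78
eef_pos: [427.2, 136.1, 287.1]
tcp_rot: [3.141, -0.001, 2.857]
contact_force: [0.5, 0.5, 0.1]
opening: 1.0
grasp_force: 0.0
```

```bash
cat > look.py <<'E'
from h import *
import sys
def wl(labels,name=None):
    c=r.get_calibration('wrist'); im=r.grab_frame('wrist'); o={}
    if name: cv2.imwrite(f'pics/{name}.png',im[:,:,::-1])
    for l in labels:
        for d in r.silhouettes('wrist',l)[:1]:
            M=d['region'].astype(np.uint8); cs,_=cv2.findContours(M,0,2); k=max(cs,key=cv2.contourArea)
            e=cv2.fitEllipse(k); (x,y,w,h)=cv2.boundingRect(k); o[l]=(d,k)
            print(l,round(d['score'],2),np.round(d['position'],1),'ell',np.round(e[0],1),np.round(e[1],1),'box',x,y,w,h)
    return c,im,o
E
python3 - <<'E'
from look import *
c,im,o=wl(['crock','press_cover'],'w1'); print(np.round(c['pose'],2).tolist(),c['K'][0][0])
np.savez('w1',pose=c['pose'],K=c['K'],**({'m':o['crock'][0]['region']} if 'crock' in o else {}))
go([468,-134,290],113)
E
```

```text
crock 0.9 [202.  265.6] ell [267.8 200.6] [115.9 129.2] box 198 140 139 121
press_cover 0.57 [227.5 100.5] ell [100.4 229.4] [ 93.4 103.5] box 52 182 103 94
[[0.28, -0.92, -0.27, 358.63], [0.96, 0.27, 0.08, 156.17], [-0.0, -0.29, 0.96, 465.75], [0.0, 0.0, 0.0, 1.0]] 287.06683650589764
row [ 1.000e-04 -1.000e-04 -2.179e-01] [-0.459  -0.9929 -0.0117] q6 -0.9823306883395896 yheading 73.77822981030349
```

View pics/w1.png

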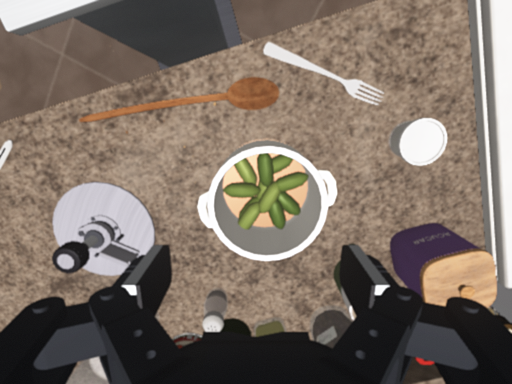

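The wrist view shows the crock rim centred at about (268,202), the cover at (103,229), the knob at (70,257), and the paddle towards (128,250).

```bash
cat >> look.py <<'E'
from scipy.optimize import least_squares
from scipy.spatial import cKDTree
def fitcirc(c,k,R,z,p0):
    """fit horizontal circle (radius R, height z) to contour k, robust"""
    a=np.linspace(0,2*np.pi,240); pts=k.reshape(-1,2).astype(float)+0.0
    f=lambda p: cKDTree(pts).query(proj(c,np.c_[p[0]+R*np.cos(a),p[1]+R*np.sin(a),np.full(240,z)]))[0]
    s=least_squares(f,p0,loss='soft_l1',f_scale=0.7,diff_step=1e-3); return s.x,np.median(f(s.x))
E
python3 - <<'E'
from look import *
c,im,o=wl(['crock','press_cover','press_knob','lever_paddle'])
print(fitcirc(c,o['crock'][1],78,115,[476,131])); print(fitcirc(c,o['press_cover'][1],82,31,[468,-134]))
# white rim ellipse
g=(im.min(2)>200).astype(np.uint8); g[:,:190]=0;g[:,345:]=0;g[270:]=0;g[:135]=0
cs,_=cv2.findContours(g,0,1);k=max(cs,key=cv2.contourArea); print(fitcirc(c,k,78,115,[476,131]),cv2.boundingRect(k))
ct=r.get_calibration('top')
r.grab_frame('top'); M=r.silhouettes('top','crock')[0]['region'].astype(np.uint8);k=max(cv2.findContours(M,0,1)[0],key=cv2.contourArea)
print(fitcirc(ct,k,78,115,[476,131]))
E
```

```text
crock 0.9 [203.6 263.2] ell [266.8 201.1] [115.4 129.4] box 197 140 140 120
press_cover 0.94 [225.3 101.2] ell [100.1 229.3] [ 92.5 105. ] box 52 182 103 94
press_knob 0.89 [256.8  70.6] ell [ 70.4 256.9] [29.5 37.3] box 52 241 38 33
lever_paddle 0.55 [250.5 110.2] ell [107.3 244.2] [27.9 65.8] box 77 222 62 46
(array([474.17345495, 137.69238483]), np.float64(2.435583999192473))
(array([ 469.43243014, -134.79531443]), np.float64(1.4164461510315438))
(array([476.36656017, 137.52862444]), np.float64(0.8148807256828191)) (197, 146, 140, 115)
(array([489.10880971,  97.9742084 ]), np.float64(7.36728751216993))
```

>>> {"op": "carry_out", "data": {
  "series": [
    [0,0,-0.04,-0.09,-0.2,0,-1],
    [0,0,-0.08,-0.18,-0.4,0,-1],
    [0,0,-0.12,-0.27,-0.6,0,-1],
    [0,0,-0.16,-0.36,-0.8,0,-1],
    [0,0,-0.2,-0.4,-0.95,0,-1],
    [0,0,-0.2,-0.4,-0.95,0,-1],
    [0,0,-0.2,-0.4,-0.95,0,-1]
  ]
}}

```text
clock: 4.15
eef_pos: [456.8, -120.4, 287.2]
tcp_rot: [3.141, -0.0, -2.8]
contact_force: [-0.0, 1.0, -0.7]
opening: 1.0
grasp_force: 0.0
```

Run:
```python
from look import *
c,im,o=wl(['crock','press_cover','press_knob','lever_paddle'],'w2')
print(fitcirc(c,o['press_cover'][1],82,31,[468,-134]),np.round(c['pose'][:3,3]))
if 'crock' in o: print(fitcirc(c,o['crock'][1],78,115,[476,131]))
M=o['press_knob'][0]['region'];ys,xs=np.where(M);print('knob@121',onz(c,[xs.mean(),ys.mean()],121))
go([468,-134,200],113)
```

```text
crock 0.65 [233.3 418.5] ell [421.4 233.6] [106.8 144.1] box 350 175 141 122
press_cover 0.68 [160.  244.9] ell [245.8 162.7] [105.5 107.8] box 192 110 108 107
press_knob 0.75 [177.5 241.9] ell [243.1 178.3] [30.4 32.1] box 228 163 31 33
lever_paddle 0.69 [163.9 256.9] ell [245.2 163.1] [24.9 30.3] box 229 151 33 22
(array([ 469.75918989, -132.25240089]), np.float64(0.8329571393541285)) [ 389. -145.  466.]
(array([473.24703975, 133.73009497]), np.float64(3.718018086726304))
knob@121 [ 469.75274378 -132.60887717  121.        ]
row [ 0.      0.     -0.0181] [-0.0221 -0.0679  0.3494] q6 -2.1750792296625625 yheading -250.26385187218617
```

View pics/w2.png

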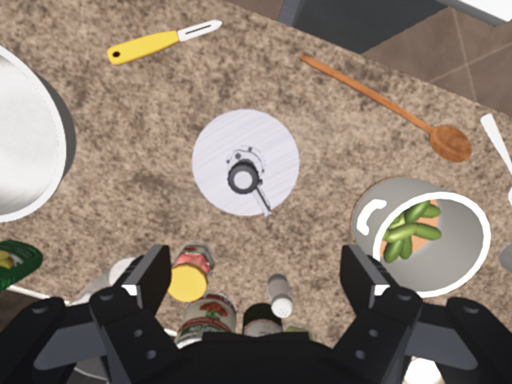

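The wrist view shows the knob at (242,178), the paddle's outer end at (268,211), and the crock rim spanning columns 376 to 491 and rows 192 to 300.

Run:
```python
from look import *
c=r.get_calibration('wrist'); im=cv2.imread('pics/w2.png')
for z in (70,95):
    p=onz(c,[267,210],z)-[469.7,-132.4,z]; print(z,np.hypot(p[0],p[1]),np.degrees(np.arctan2(p[1],p[0])))
g=(im.min(2)>225).astype(np.uint8); g[:,:372]=0;g[:,495:]=0;g[:188]=0;g[305:]=0
k=np.vstack([q for q in cv2.findContours(g,0,1)[0] if len(q)>30])
print(fitcirc(c,k,78,115,[476,135]),cv2.boundingRect(k))
def f2(zz): return fitcirc(c,k,78,zz,[476,135])
print([ (z,f2(z)) for z in (105,110,120)])
```

```text
70 67.79777408249674 48.19622292963122
95 59.665036576320496 51.32440177582158
(array([476.36334378, 136.64646215]), np.float64(0.7507266460757351)) (372, 192, 119, 105)
[(105, (array([477.20292266, 144.80743365]), np.float64(0.826083540367794))), (110, (array([476.92219722, 140.75855406]), np.float64(0.4843755453812896))), (120, (array([476.12010362, 132.45013085]), np.float64(1.2591084913277482)))]
```

Run:
```python
from h import *
go([469.7,-132.4,99],109)
```

```text
row [0.     0.     0.0041] [-0.0306 -0.0641  0.7534] q6 -2.1750792296625625 yheading -250.26385187218617
```

>>> {"op": "carry_out", "data": {
  "series": [
    [0,0,0,-0.031,-0.064,0.1,-1],
    [0,0,0,-0.031,-0.064,0.25,-1],
    [0,0,0,-0.031,-0.064,0.4,-1],
    [0,0,0,-0.031,-0.064,0.5,-1],
    [0,0,0,-0.031,-0.064,0.5,-1],
    [0,0,0,-0.031,-0.064,0.5,-1]
  ]
}}

```text
clock: 5.15
eef_pos: [470.5, -133.1, 163.3]
tcp_rot: [-3.141, 0.001, -2.798]
contact_force: [0.7, -0.6, 0.9]
opening: 1.0
grasp_force: 0.0
```

Run:
```python
from look import *
c,im,o=wl(['press_knob','press_cover','lever_paddle'],'w3')
M=o['press_knob'][0]['region'];ys,xs=np.where(M);print('knob@121',onz(c,[xs.mean(),ys.mean()],121))
if 'press_cover' in o: print(fitcirc(c,o['press_cover'][1],82,31,[469,-132]))
go([469.7,-132.4,99],109)
```

```text
press_knob 0.8 [202.4 257. ] ell [257.5 202.1] [48.2 50.4] box 233 177 50 51
press_cover 0.72 [172.3 255.7] ell [257.4 173.2] [145.8 149.2] box 182 100 150 152
lever_paddle 0.65 [175.3 271.1] ell [256.8 179. ] [39.3 43.6] box 234 158 47 31
knob@121 [ 469.20270198 -132.40924719  121.        ]
(array([ 469.76365167, -132.39640516]), np.float64(0.9055804895201056))
row [-0.0004  0.0005  0.0038] [0.0018 0.0048 0.2576] q6 -2.193742365104226 yheading -250.31162184553892
```

View pics/w3.png

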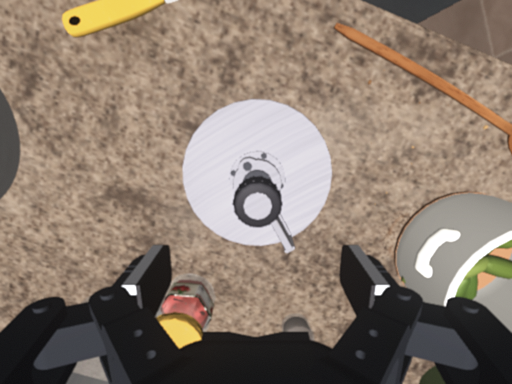

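The view shows the knob centred between the fingers at (257,202) and the paddle pointing down-right to (287,245), clear of both fingers. I'll descend and grip.

>>> {"op": "carry_out", "data": {
  "series": [
    [0,0,0,0.002,0.004,0.1,-1],
    [0,0,0,0.002,0.004,0.18,-1],
    [0,0,0,0.002,0.004,0.24,-1],
    [0,0,0,0.002,0.004,0.256,-1],
    [0,0,0,0.002,0.004,0.256,-1],
    [0,0,0,0.002,0.004,0.256,0],
    [0,0,0,0.002,0.004,0.256,0.5],
    [0,0,0,0.002,0.004,0.256,1]
  ],
  "force": 60
}}

```text
clock: 6.35
eef_pos: [469.1, -132.5, 98.6]
tcp_rot: [-3.141, 0.0, -2.798]
contact_force: [-0.8, -0.8, -0.4]
opening: 0.375
grasp_force: 0.0
```

>>> {"op": "carry_out", "data": {
  "series": [
    [0,0,0,0,0,0,1],
    [0,0,0,0,0,0,1],
    [0,0,0,0,0,0,1],
    [0,0,0,0,0,0,1]
  ]
}}

```text
clock: 6.85
eef_pos: [468.9, -132.4, 98.3]
tcp_rot: [-3.142, -0.0, -2.798]
contact_force: [-0.2, 0.1, 0.5]
opening: 0.001
grasp_force: 0.0
```

Run:
```python
from h import *
go([470,-132.4,99],109); print(r.sense()['wrist_torque'])
```

```text
row [-0.     -0.      0.0038] [-0.0043 -0.0014 -0.0029] q6 -2.1926307155002904 yheading -250.3208413243276
[ 0.04032959  0.03697395 -0.03562389]
```

The fingers shut completely without meeting anything, so I need to look.

Run:
```python
from look import *
c,im,o=wl(['press_cover','press_knob'],'w4')
for k in o.values(): pass
a=r.grab_frame('scene'); cv2.imwrite('pics/s4.png',cv2.resize(np.hstack([im[80:340,100:420,::-1],cv2.resize(a[150:290,170:340,::-1],(316,260))]),(800,327)))
for l in ['press_knob','press_cover']:
    for d in r.silhouettes('scene',l)[:2]: print(l,d['score'],d['position'])
```

```text
press_cover 0.77 [177.8 255.3] ell [256.  184.3] [171.7 187.3] box 164 98 186 183
press_knob 0.6 [222.8 256.7] ell [256.2 231.8] [59.  64.9] box 223 202 68 53
press_cover 0.64 [230.3, 244.5]
press_cover 0.49 [143.8, 257.3]
```

View pics/s4.png

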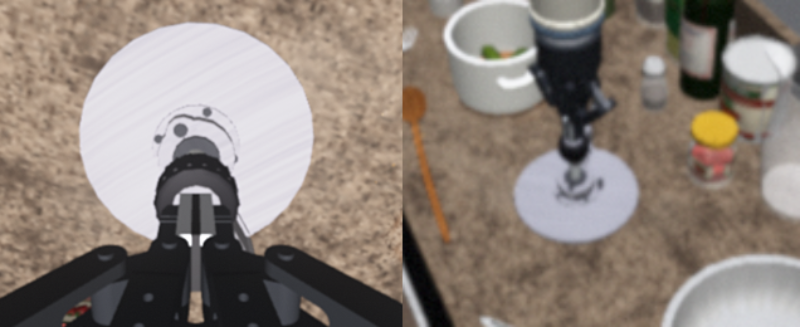

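Run:
```python
from look import *
c=r.get_calibration('wrist'); s=r.sense(); e=s['eef_pos']
print(np.round(c['pose'],3).tolist())
print('wrist: tcp',proj(c,e),'pinch',proj(c,e+[0,0,19]),'knobtop',proj(c,[469.7,-132.4,133]),'collar',proj(c,[469.7,-132.4,67]))
cs=r.get_calibration('scene')
print('scene: tcp',proj(cs,e),'knob c',proj(cs,[469.7,-132.4,121]),'flange',proj(cs,[469.7,-132.4,31]))
im=cv2.imread('pics/w4.png')
k=r.silhouettes
r.grab_frame('wrist'); d=r.silhouettes('wrist','press_cover')[0]; K=max(cv2.findContours(d['region'].astype(np.uint8),0,1)[0],key=cv2.contourArea)
for z in (20,31,40): print(z,fitcirc(c,K,82,z,[469,-132]))
v=cv2.resize(im[170:300,180:340],(800,650))[:600]
cv2.imwrite('pics/w4c.png',v)
```

```text
[[-0.337, -0.902, -0.269, 401.448], [0.942, -0.323, -0.095, -157.026], [-0.001, -0.285, 0.958, 276.879], [0.0, 0.0, 0.0, 1.0]]
wrist: tcp [[256.21441996 222.84591333]] pinch [[256.27884122 234.62336244]] knobtop [[255.90274428 247.71172272]] collar [[255.81668357 208.64016955]]
scene: tcp [[243.70080501 217.45194529]] knob c [[243.63887059 212.02471976]] flange [[244.8086622  232.27569337]]
20 (array([ 468.60171784, -132.67978055]), np.float64(3.4687577876176134))
31 (array([ 469.35229936, -132.51766539]), np.float64(0.6553554415148344))
40 (array([ 469.23583085, -132.52822736]), np.float64(3.000195495685664))
```

View pics/w4c.png

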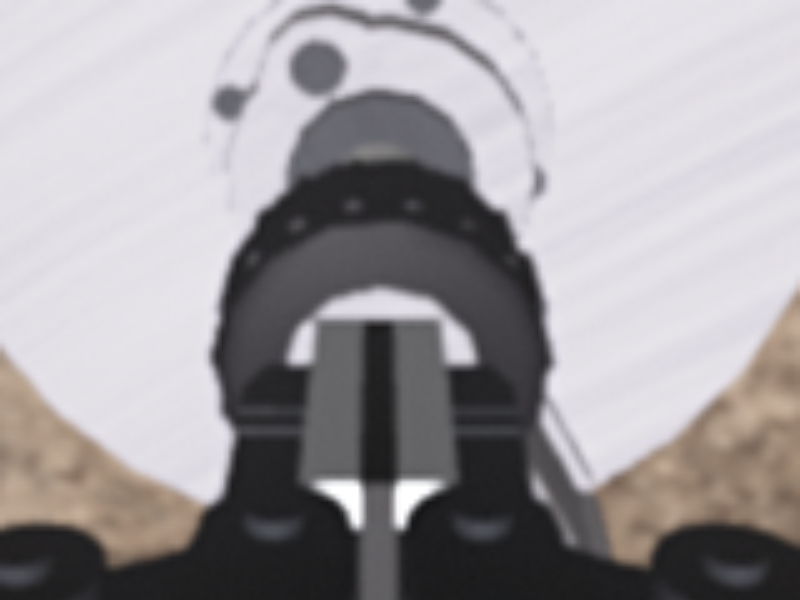

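The picture shows the shut pads lying over the knob's top face: their end edge is at row 234, where row 204 would be expected. The fingertips really end about 35–40 mm higher than the reported TCP. I'll open, go down about 34 mm and close gently. That stays clear of the collar and paddle whichever is right.

>>> {"op": "carry_out", "data": {
  "series": [
    [0,0,0,0,0,0,-1],
    [0,0,0,0,0,0,-1],
    [0,0,0,0,0,0,-1],
    [0,0,0,0,0,0,-1],
    [0,0,0,0,0,0,-1],
    [0,0,0,0,0,0,-1]
  ]
}}

```text
clock: 8.0
eef_pos: [468.9, -132.4, 98.3]
tcp_rot: [-3.142, 0.0, -2.798]
contact_force: [0.3, -0.5, 0.4]
opening: 0.996
grasp_force: 0.0
```

>>> {"op": "carry_out", "data": {
  "series": [
    [0,0,0,0,0,0.04,-1],
    [0,0,0,0,0,0.08,-1],
    [0,0,0,0,0,0.12,-1],
    [0,0,0,0,0,0.136,-1],
    [0,0,0,0,0,0.136,-1],
    [0,0,0,0,0,0.136,0],
    [0,0,0,0,0,0.136,0],
    [0,0,0,0,0,0.136,0]
  ],
  "force": 20
}}

```text
clock: 9.0
eef_pos: [469.0, -132.5, 64.5]
tcp_rot: [-3.141, 0.0, -2.798]
contact_force: [0.9, -0.3, -0.1]
opening: 0.501
grasp_force: 0.0
```

Run:
```python
from look import *
c,im,o=wl(['press_cover','press_knob'],'w5')
s=r.sense();print(s['opening'],s['eef_pos'],s['contact_force'],s['grasp_force'])
cv2.imwrite('pics/w5c.png',cv2.resize(im[140:384,100:420,::-1],(800,600)))
```

```text
press_cover 0.63 [189.7 257.1] ell [257.6 199.6] [201.1 220.6] box 150 96 214 232
press_knob 0.98 [268.1 255.2] ell [256.5 268. ] [83.6 90.5] box 214 222 86 92
0.4968854769146776 [ 468.93391078 -132.44309254   64.40643824] [-0.29527517  0.81594898  0.05933714] 0.0
```

View pics/w5c.png

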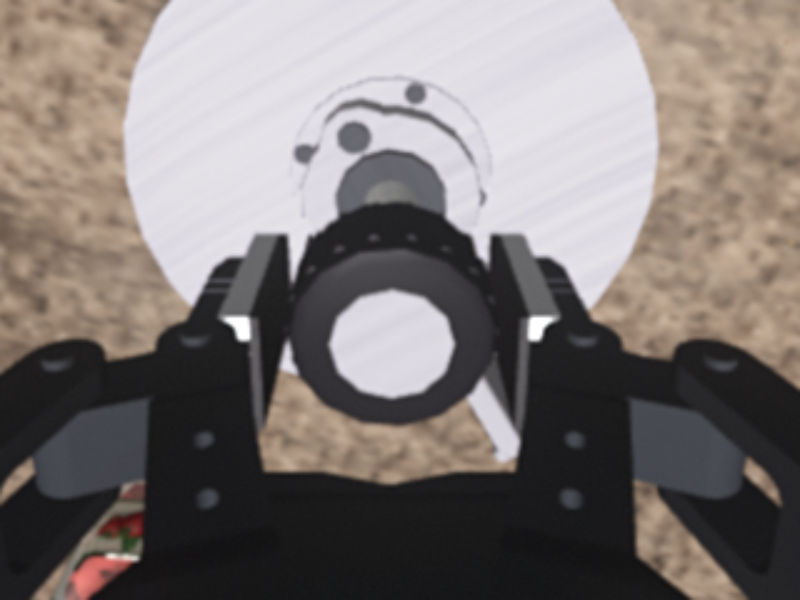

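The pads now straddle the knob, which is centred between them at crop (391,330). I'll grip firmly.

>>> {"op": "carry_out", "data": {
  "series": [
    [0,0,0,0,0,0,0.4],
    [0,0,0,0,0,0,1],
    [0,0,0,0,0,0,1],
    [0,0,0,0,0,0,1],
    [0,0,0,0,0,-0.02,1],
    [0,0,0,0,0,-0.05,1],
    [0,0,0,0,0,-0.1,1],
    [0,0,0,0,0,-0.1,1]
  ],
  "force": 60
}}

```text
clock: 10.15
eef_pos: [469.8, -132.7, 90.5]
tcp_rot: [-3.14, 0.002, -2.798]
contact_force: [1.0, -0.3, -7.0]
opening: 0.429
grasp_force: 60.7
```

>>> {"op": "carry_out", "data": {
  "series": [
    [0,0,0,0,0,-0.1,1],
    [0,0,0,0,0,-0.22,1],
    [0,0,0,0,0,-0.34,1],
    [0,0,0,0,0,-0.42,1],
    [0,0,0,0,0,-0.46,1],
    [0,0,0,0,0,-0.46,1],
    [0,0,0,0,0,-0.46,1]
  ]
}}

```text
clock: 11.02
eef_pos: [468.2, -132.2, 203.3]
tcp_rot: [3.141, -0.001, -2.798]
contact_force: [-0.6, -0.2, -6.7]
opening: 0.428
grasp_force: 62.1
```

Run:
```python
from look import *
go([476,137,205],109.7)
c,im,o=wl(['press_cover','press_knob','crock'],'w6')
e=r.sense()['eef_pos']
for z in (158,166,174): print(z,fitcirc(c,o['press_cover'][1],82,z,e[:2]))
```

```text
row [ 0.0003 -0.0004 -0.0001] [-0.3922  1.0035 -0.0065] q6 -2.1926910739193874 yheading -250.31738701763203
press_cover 0.97 [189.1 256.3] ell [256.8 197.3] [199.8 219.4] box 149 95 214 232
press_knob 0.8 [267.8 252.6] ell [255.4 268.3] [82.6 90.5] box 215 223 82 91
crock 0.69 [256.3 453.5] ell [472.1 261.3] [131.9 194. ] box 380 185 132 154
158 (array([ 467.30195447, -132.5813181 ]), np.float64(4.9851981273243915))
166 (array([ 467.93428144, -132.7952772 ]), np.float64(2.9956767711370347))
174 (array([ 468.54166214, -132.80133493]), np.float64(1.9852940980976483))
```

>>> {"op": "carry_out", "data": {
  "series": [
    [0,0,0,-0.05,0.13,0,1],
    [0,0,0,-0.1,0.26,0,1],
    [0,0,0,-0.16,0.42,0,1],
    [0,0,0,-0.22,0.58,0,1],
    [0,0,0,-0.28,0.72,0,1],
    [0,0,0,-0.33,0.85,0,1],
    [0,0,0,-0.37,0.94,0,1],
    [0,0,0,-0.39,0.99,0,1]
  ]
}}

```text
clock: 12.22
eef_pos: [477.2, 134.5, 204.0]
tcp_rot: [3.142, -0.0, -2.797]
contact_force: [0.4, 0.2, -6.6]
opening: 0.426
grasp_force: 62.2
```

>>> {"op": "carry_out", "data": {
  "series": [
    [0,0,0,0,0,0,1],
    [0,0,0,0,0,0,1],
    [0,0,0,0,0,0,1],
    [0,0,0,0,0,0,1]
  ]
}}

```text
clock: 12.72
eef_pos: [477.4, 132.9, 204.4]
tcp_rot: [-3.141, 0.0, -2.799]
contact_force: [0.3, -0.3, -6.1]
opening: 0.429
grasp_force: 62.3
```

Run:
```python
from look import *
go([476.4,137,205],109.7)
c,im,o=wl(['press_cover','crock'],'w7')
T=r.grab_frame('top');S=r.grab_frame('scene')
v=np.hstack([cv2.resize(im,(400,300)),cv2.resize(S[110:230,150:310],(400,300))])
cv2.imwrite('pics/v7.png',v[:,:,::-1])
```

```text
row [-0.      0.     -0.0004] [-0.0019  0.0169 -0.0026] q6 -1.6449500555724939 yheading -250.36360999642446
press_cover 0.66 [321.4 274.8] ell [277.2 321.5] [31.1 43.2] box 257 303 45 34
```

View pics/v7.png

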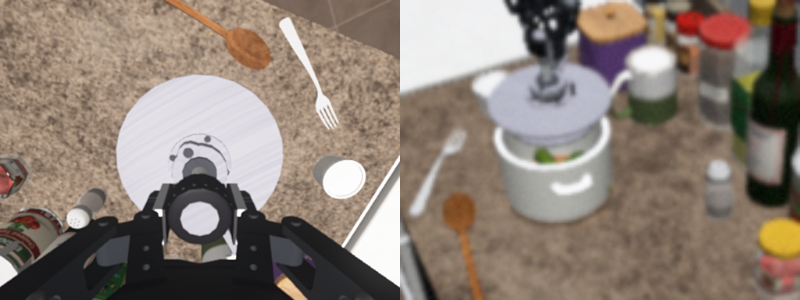

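The wrist view shows the cover held level, its knob at (200,215) in the left half. The scene half shows it hovering over the crock with nothing in the way. I'll correct 4 mm and lower it.

>>> {"op": "carry_out", "data": {
  "series": [
    [0,0,0,-0.002,0.016,0,1],
    [0,0,0,-0.002,0.016,0.02,1],
    [0,0,0,-0.002,0.016,0.05,1],
    [0,0,0,-0.002,0.016,0.08,1],
    [0,0,0,-0.002,0.016,0.11,1],
    [0,0,0,-0.002,0.016,0.14,1],
    [0,0,0,-0.002,0.016,0.14,1],
    [0,0,0,-0.002,0.016,0.14,1]
  ]
}}

```text
clock: 13.98
eef_pos: [476.6, 137.4, 169.4]
tcp_rot: [3.142, 0.0, -2.798]
contact_force: [-0.5, -0.5, -7.5]
opening: 0.424
grasp_force: 62.3
```

Run:
```python
from look import *
go([476.4,137,149.4],109.7)
ct=r.get_calibration('top');T=r.grab_frame('top'); cs=r.get_calibration('scene');S=r.grab_frame('scene')
e=r.sense()['eef_pos']
for n,c in (('top',ct),('scene',cs)):
    for l,R,z in (('press_cover',82,e[2]-33.5),('crock',78,115)):
        try:
            d=r.silhouettes(n,l)[0]; k=max(cv2.findContours(d['region'].astype(np.uint8),0,1)[0],key=cv2.contourArea); print(n,l,d['score'],fitcirc(c,k,R,z,[476,137]))
        except Exception as x: print(n,l,x)
```

```text
row [ 0.      0.0001 -0.0001] [ 0.0013 -0.0013  0.08  ] q6 -1.636634784808126 yheading -250.32126665161778
top press_cover 0.66 (array([433.19663105, 162.26474493]), np.float64(15.020940461949028))
top crock 0.39 (array([467.62399927,  49.04242344]), np.float64(18.490609292634943))
scene press_cover 0.67 (array([507.42899404, 254.51908738]), np.float64(13.946981671132026))
scene crock 0.83 (array([442.31747194,  39.12092115]), np.float64(1.8191479329271942))
```

>>> {"op": "carry_out", "data": {
  "series": [
    [0,0,0,0,0,0.015,1],
    [0,0,0,0,0,0.03,1],
    [0,0,0,0,0,0.045,1],
    [0,0,0,0,0,0.055,1],
    [0,0,0,0,0,0.055,1]
  ]
}}

```text
clock: 14.9
eef_pos: [476.2, 137.3, 155.2]
tcp_rot: [3.142, -0.001, -2.798]
contact_force: [-0.8, -0.7, -6.1]
opening: 0.429
grasp_force: 62.3
```

>>> {"op": "carry_out", "data": {
  "series": [
    [0,0,0,0,0,0.008,1],
    [0,0,0,0,0,0.016,1],
    [0,0,0,0,0,0.024,1],
    [0,0,0,0,0,0.024,1],
    [0,0,0,0,0,0.024,1]
  ]
}}

```text
clock: 15.52
eef_pos: [476.4, 137.4, 149.7]
tcp_rot: [-3.142, 0.0, -2.798]
contact_force: [-0.8, -0.5, -3.2]
opening: 0.428
grasp_force: 62.6
```

>>> {"op": "carry_out", "data": {
  "series": [
    [0,0,0,0,0,0.008,1],
    [0,0,0,0,0,0.008,1],
    [0,0,0,0,0,0.008,1]
  ]
}}

```text
clock: 15.9
eef_pos: [476.5, 137.4, 147.8]
tcp_rot: [-3.142, 0.0, -2.798]
contact_force: [-2.7, -2.0, 3.7]
opening: 0.426
grasp_force: 62.8
```

>>> {"op": "carry_out", "data": {
  "series": [
    [0,0,0,0,0,0.012,1],
    [0,0,0,0,0,0.024,1],
    [0,0,0,0,0,0.036,1],
    [0,0,0,0,0,0.048,1],
    [0,0,0,0,0,0.048,1],
    [0,0,0,0,0,0.048,1]
  ]
}}

```text
clock: 16.65
eef_pos: [476.5, 137.4, 135.6]
tcp_rot: [-3.142, 0.0, -2.798]
contact_force: [-2.6, -1.3, 3.5]
opening: 0.429
grasp_force: 62.9
```

Run:
```python
from look import *
go([476.4,137.2,121.7],109.7)
c,im,o=wl(['press_cover','press_knob','lever_paddle'])
S=r.grab_frame('scene')
e=r.sense()['eef_pos']
print(fitcirc(c,o['press_cover'][1],82,116,e[:2]))
v=np.hstack([im[90:384,110:410],cv2.resize(S[120:220,160:270],(323,294))])
cv2.imwrite('pics/v8.png',cv2.resize(v[:,:,::-1],(800,378)))
```

```text
row [-0.      0.     -0.0001] [ 0.0007 -0.0005  0.0554] q6 -1.6366125936791063 yheading -250.31788482922255
press_cover 0.87 [194.3 255.4] ell [257.1 198.7] [211.8 223. ] box 142 94 228 238
press_knob 0.71 [268.5 254. ] ell [255.5 268.4] [82.7 91.1] box 215 222 83 91
lever_paddle 0.66 [208.3 263.8] ell [255.1 221.3] [67.7 72.3] box 217 185 78 56
(array([476.7066618 , 137.11559295]), np.float64(1.6715528028320206))
```

View pics/v8.png

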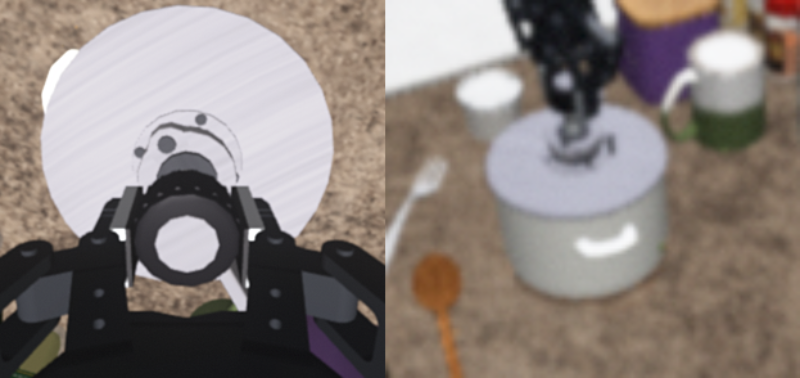

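The cover is flat on the crock in both halves, with only a sliver of ear visible past the flange in the left one. The paddle shows beside the right finger at about (235,290). Next I press to the mark.

>>> {"op": "carry_out", "data": {
  "series": [
    [0,0,0,0,0,0.01,1],
    [0,0,0,0,0,0.02,1],
    [0,0,0,0,0,0.03,1],
    [0,0,0,0,0,0.03,1]
  ]
}}

```text
clock: 17.4
eef_pos: [476.5, 137.4, 128.0]
tcp_rot: [-3.142, 0.0, -2.798]
contact_force: [-2.6, -2.1, 5.2]
opening: 0.427
grasp_force: 63.0
```

>>> {"op": "carry_out", "data": {
  "series": [
    [0,0,0,0,0,0.01,1],
    [0,0,0,0,0,0.02,1],
    [0,0,0,0,0,0.025,1],
    [0,0,0,0,0,0.025,1],
    [0,0,0,0,0,0.025,1],
    [0,0,0,0,0,0.025,1]
  ]
}}

```text
clock: 18.15
eef_pos: [476.5, 137.4, 121.9]
tcp_rot: [-3.142, 0.0, -2.798]
contact_force: [-3.1, -2.2, 6.1]
opening: 0.429
grasp_force: 63.1
```

Run:
```python
from look import *
go([476.4,137.2,121.7],109.7)
print(r.sense()['wrist_torque'])
c,im,o=wl(['press_cover','press_knob','lever_paddle'])
v=np.hstack([im[150:310,170:350]])
cv2.imwrite('pics/v9.png',cv2.resize(v[:,:,::-1],(675,600),interpolation=cv2.INTER_CUBIC))
```

```text
row [-0.      0.0001 -0.0001] [ 0.0006 -0.0006  0.001 ] q6 -1.6365888947687657 yheading -250.31890118700997
[-0.27281618  0.46623802  0.01245825]
press_cover 0.61 [195.4 256.6] ell [255.7 199.1] [218.3 235.2] box 134 93 244 239
press_knob 0.57 [269.  252.4] ell [255.4 268. ] [83.5 90.9] box 215 222 82 92
lever_paddle 0.95 [218.6 267.1] ell [254.5 219.8] [54.7 78.3] box 213 191 85 49
```

View pics/v9.png

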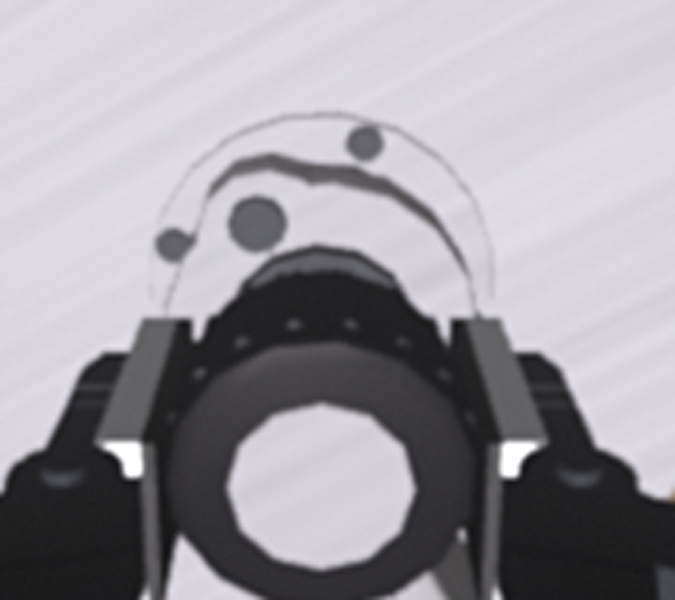

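The hand is at the mark with 6.1 N, the pads gripping the knob and the paddle just visible at lower right. I'll sweep clockwise now.

>>> {"op": "carry_out", "data": {
  "series": [
    [0,0,0.03,0,0,0.002,1],
    [0,0,0.06,0,0,0.002,1],
    [0,0,0.09,0,0,0.002,1],
    [0,0,0.12,0,0,0.002,1],
    [0,0,0.15,0,0,0.002,1],
    [0,0,0.18,0,0,0.002,1],
    [0,0,0.21,0,0,0.002,1],
    [0,0,0.21,0,0,0.002,1]
  ]
}}

```text
clock: 19.35
eef_pos: [476.5, 136.7, 121.4]
tcp_rot: [-3.141, 0.0, 2.824]
contact_force: [-2.9, -5.0, 7.0]
opening: 0.427
grasp_force: 63.7
```

```bash
cat > t.py <<'E'
from look import *
s=r.sense(); print(s['wrist_torque'],s['qpos'],'finger heading',np.degrees(s['tcp_rot'][2])-90,s['eef_pos'],s['contact_force'])
c,im,o=wl(['press_cover','lever_paddle','crock'])
e=s['eef_pos']
print(fitcirc(c,o['press_cover'][1],82,116,e[:2]))
for d in r.silhouettes('wrist','lever_paddle')[:1]:
    ys,xs=np.where(d['region']); P=np.array([onz(c,p,170)[:2]-[476.5,137.3] for p in zip(xs,ys)]); 
    R=np.hypot(*P.T); i=R>30; print('paddle headings',np.percentile(np.degrees(np.arctan2(P[i,1],P[i,0])),[5,50,95]) if i.any() else None, i.sum())
E
python3 t.py
```

```text
[-0.87406639  0.46163207  0.02443717] [ 2.77225530e-01  2.43143318e-01  1.97505143e+00 -1.30953923e-03
  9.23632375e-01 -9.75580392e-01] finger heading 71.82574828740911 [476.45494575 136.72425416 121.40837925] [-2.87564683 -4.95468144  6.96422741]
press_cover 0.7 [265.7 254.4] ell [254.9 268.8] [83.4 92.4] box 214 222 84 92
lever_paddle 0.78 [213.1 254.5] ell [253.7 219.2] [47.3 79.5] box 214 195 82 45
crock 0.65 [171.1 370.8] ell [373.5 171.2] [ 9.8 49.8] box 362 150 20 45
(array([538.13703242, 115.74764962]), np.float64(70.32327617568723))
paddle headings [-177.07461469  143.39859422  176.29367249] 474
```

>>> {"op": "carry_out", "data": {
  "series": [
    [0,0,0.025,0,0,0,1],
    [0,0,0.05,0,0,0,1],
    [0,0,0.075,0,0,0,1],
    [0,0,0.1,0,0,0,1],
    [0,0,0.125,0,0,0,1],
    [0,0,0.15,0,0,0,1],
    [0,0,0.15,0,0,0,1]
  ]
}}

```text
clock: 20.48
eef_pos: [476.2, 136.3, 121.4]
tcp_rot: [-3.14, 0.001, 2.354]
contact_force: [-3.3, -8.9, 7.4]
opening: 0.425
grasp_force: 64.0
```

```bash
python3 t.py
```

```text
[-1.15808766  0.60262808  0.00661845] [ 0.27699106  0.24293851  1.97529679 -0.00198459  0.92426287 -0.50455015] finger heading 44.847596742429715 [476.17627206 136.31158953 121.42223447] [-3.31423558 -8.90542692  7.354378  ]
press_cover 0.56 [196.  254.2] ell [255.4 198.2] [214.5 237.5] box 134 93 245 230
lever_paddle 0.73 [211.6 250.5] ell [254.1 219.7] [48.4 78.7] box 214 195 83 44
crock 0.91 [124.4 348.5] ell [347.7 126.3] [19.6 67.1] box 321 104 48 53
(array([476.78929622, 136.19637746]), np.float64(1.7313613816212783))
paddle headings [112.33912833 142.43714485 170.11002645] 422
```

```bash
cat > rot.py <<'E'
from look import *
def rect(im,c,x,y,z):
    g=np.arange(-85,85,0.5); X,Y=np.meshgrid(g,g); q=proj(c,np.c_[x+X.ravel(),y+Y.ravel(),np.full(X.size,z)]).astype(np.float32)
    return cv2.remap(cv2.cvtColor(im,cv2.COLOR_RGB2GRAY),q[:,0].reshape(X.shape),q[:,1].reshape(X.shape),1),X,Y
def streak(G,X,Y):
    G=cv2.GaussianBlur(G.astype(np.float32),(0,0),1.5); gx=cv2.Sobel(G,5,1,0);gy=cv2.Sobel(G,5,0,1)
    R=np.hypot(X,Y); h=np.degrees(np.arctan2(Y,X)); m=(R>35)&(R<75)&((h>120)|(h<-120))&(np.hypot(gx,gy)<40)
    a=0.5*np.degrees(np.arctan2(2*(gx*gy)[m].sum(),(gx**2-gy**2)[m].sum())); return a+90
E
python3 - <<'E'
from rot import *
c=r.get_calibration('wrist'); im=r.grab_frame('wrist'); cv2.imwrite('pics/w10.png',im[:,:,::-1])
print('now',streak(*rect(im,c,476.5,136.5,118)))
# w6: picture held at (468.2,-132.2,203.3), same hand heading as then; build cam pose by translation from a 109.7 heading
s=r.sense()
Tn=np.array(c['pose']); e=s['eef_pos']
th=np.radians(109.68-(np.degrees(s['tcp_rot'][2])-90)); Rz=Ro.from_euler('z',th).as_matrix()
for f,p in (('w6',(468.2,-132.2,203.3)),('w7',(477.4,132.9,204.4))):
    T=np.eye(4); T[:3,:3]=Rz@Tn[:3,:3]; T[:3,3]=Rz@(Tn[:3,3]-e)+p
    I=cv2.imread(f'pics/{f}.png')[:,:,::-1].copy(); cc=dict(K=c['K'],pose=T)
    print(f,streak(*rect(I,cc,p[0],p[1],p[2]-32)))
E
```

```text
now 136.24396
w6 137.64911
w7 137.17084
```

The brushed streaks on the cover still point the same way (136° against 137°). So the cover has stayed put and the lever is what moves. I'll continue to the stop.

>>> {"op": "carry_out", "data": {
  "series": [
    [0,0,0.015,0,0,0,1],
    [0,0,0.03,0,0,0,1],
    [0,0,0.045,0,0,0,1],
    [0,0,0.06,0,0,0,1],
    [0,0,0.06,0,0,0,1]
  ]
}}

```text
clock: 21.4
eef_pos: [476.0, 136.2, 121.4]
tcp_rot: [-3.14, 0.001, 2.166]
contact_force: [-4.9, -7.9, 9.9]
opening: 0.426
grasp_force: 64.3
```

```bash
cat > s.py <<'E'
from rot import *
s=r.sense(); c=r.get_calibration('wrist'); im=r.grab_frame('wrist')
print('streak',streak(*rect(im,c,476.5,136.5,118)),'finger',np.degrees(s['tcp_rot'][2])-90,s['eef_pos'],s['wrist_torque'],s['contact_force'],s['joint_efforts'][5])
E
python3 s.py
```

```text
streak 134.19748 finger 34.0781194513895 [476.00811492 136.23388802 121.40795569] [-1.25903512  0.72918344  0.10905318] [-4.91034403 -7.89717743  9.93228494] 0.36804769188165665
```

>>> {"op": "carry_out", "data": {
  "series": [
    [0,0,0.015,0,0,0,1],
    [0,0,0.03,0,0,0,1],
    [0,0,0.03,0,0,0,1]
  ]
}}

```text
clock: 21.82
eef_pos: [475.9, 136.2, 121.4]
tcp_rot: [-3.14, 0.001, 2.071]
contact_force: [-5.4, -8.1, 9.8]
opening: 0.426
grasp_force: 64.4
```

```bash
python3 s.py
```

```text
streak 132.07014 finger 28.678752992215806 [475.93917654 136.20909406 121.42470425] [-1.33545558  0.68883658  0.06483683] [-5.37023251 -8.08691588  9.78015905] 0.3716189693659544
```

>>> {"op": "carry_out", "data": {
  "series": [
    [0,0,0.015,0,0,0,1],
    [0,0,0.03,0,0,0,1],
    [0,0,0.045,0,0,0,1],
    [0,0,0.045,0,0,0,1]
  ]
}}

```text
clock: 22.38
eef_pos: [477.2, 137.6, 121.5]
tcp_rot: [3.14, 0.0, 1.931]
contact_force: [0.6, -0.2, 2.8]
opening: 0.431
grasp_force: 65.8
```

```bash
python3 s.py
python3 - <<'E'
from rot import *
# direct rotation estimate between w10 (finger 44.8) and now by polar correlation of the rectified flange
s=r.sense(); c=r.get_calibration('wrist'); im=r.grab_frame('wrist'); cv2.imwrite('pics/w11.png',im[:,:,::-1])
T=np.array(c['pose']); Rz=Ro.from_euler('z',np.radians(44.85-(np.degrees(s['tcp_rot'][2])-90))).as_matrix()
T2=np.eye(4);T2[:3,:3]=Rz@T[:3,:3];T2[:3,3]=Rz@(T[:3,3]-s['eef_pos'])+[476.18,136.31,121.42]
I=cv2.imread('pics/w10.png')[:,:,::-1].copy()
A,X,Y=rect(I,dict(K=c['K'],pose=T2),476.5,136.5,118);B,_,_=rect(im,c,476.5,136.5,118)
def pol(G): 
    G=G.astype(np.float32); G=G-cv2.GaussianBlur(G,(0,0),6)
    return cv2.warpPolar(G,(160,720),(170,170),160,1)
for r0,r1,n in ((15,28,'ring'),(40,75,'flange')):
    a=pol(A)[:,2*r0:2*r1];b=pol(B)[:,2*r0:2*r1]; best=[]
    for k in range(-80,81):
        bb=np.roll(b,k,0); w=slice(300,430)  # headings 150..215
        best.append((np.corrcoef(a[w].ravel(),bb[w].ravel())[0,1],k/2))
    print(n,'rotation cw deg',sorted(best)[::-1][:4])
E
```

```text
streak 117.11155 finger 20.628338893300736 [477.17018878 137.58598336 121.49153167] [-0.02448202  0.01028632  0.29491429] [ 0.56764391 -0.18746107  2.77124993] 0.7181098312139511
ring rotation cw deg [(np.float64(0.8547383740264639), 23.0), (np.float64(0.8534922035119132), 23.5), (np.float64(0.8499350654815104), 22.5), (np.float64(0.8460039735238875), 24.0)]
flange rotation cw deg [(np.float64(0.9115867114384016), 7.5), (np.float64(0.8654233957793711), 7.0), (np.float64(0.8377861145678245), 8.0), (np.float64(0.707781809183003), 6.5)]
```

The flange has turned 7.5° and the cam ring 23°. The push force has also dropped, so the rod is clamped. One more short turn will show whether the flange now follows one to one, which means the stop is reached.

>>> {"op": "carry_out", "data": {
  "series": [
    [0,0,0.015,0,0,0,1],
    [0,0,0.03,0,0,0,1],
    [0,0,0.03,0,0,0,1],
    [0,0,0.03,0,0,0,1]
  ]
}}

```text
clock: 22.98
eef_pos: [477.0, 137.6, 121.5]
tcp_rot: [3.14, -0.0, 1.837]
contact_force: [1.3, -0.4, 3.8]
opening: 0.43
grasp_force: 67.6
```

```bash
python3 s.py
python3 - <<'E'
from rot import *
s=r.sense(); c=r.get_calibration('wrist'); im=r.grab_frame('wrist')
h=np.degrees(s['tcp_rot'][2])-90
B,_,_=rect(im,c,477.2,137.6,118); T=np.array(c['pose'])
def pol(G): 
    G=G.astype(np.float32); G=G-cv2.GaussianBlur(G,(0,0),6)
    return cv2.warpPolar(G,(160,720),(170,170),160,1)
for f,h0,p,ax,z in (('w11',20.63,[477.17,137.59,121.49],(477.2,137.6),118),('w7',109.68,[477.4,132.9,204.4],(477.4,132.9),172)):
    Rz=Ro.from_euler('z',np.radians(h0-h)).as_matrix(); T2=np.eye(4);T2[:3,:3]=Rz@T[:3,:3];T2[:3,3]=Rz@(T[:3,3]-s['eef_pos'])+p
    I=cv2.imread(f'pics/{f}.png')[:,:,::-1].copy()
    A,_,_=rect(I,dict(K=c['K'],pose=T2),*ax,z)
    for r0,r1,n in ((15,28,'ring'),(40,75,'flange')):
        a=pol(A)[:,2*r0:2*r1];b=pol(B)[:,2*r0:2*r1]; best=[]
        for k in range(-20,200):
            i=np.arange(320,420) if f=='w11' else np.arange(350,480); best.append((round(np.corrcoef(a[i].ravel(),np.roll(b,k,0)[i].ravel())[0,1],3),k/2))
        print(f,n,'cw deg',sorted(best)[::-1][:3])
E
```

```text
streak 111.82489 finger 15.263481674411949 [476.95050518 137.60214762 121.50792824] [ 0.13392336 -0.15536542  0.40512498] [ 1.2746941  -0.40971176  3.82416444] 0.4013425949960947
w11 ring cw deg [(np.float64(0.985), 5.0), (np.float64(0.982), 5.5), (np.float64(0.977), 4.5)]
w11 flange cw deg [(np.float64(0.953), 4.5), (np.float64(0.929), 5.0), (np.float64(0.894), 4.0)]
w7 ring cw deg [(np.float64(0.46), 62.5), (np.float64(0.46), 62.0), (np.float64(0.458), 63.0)]
w7 flange cw deg [(np.float64(0.05), 6.5), (np.float64(0.049), 7.0), (np.float64(0.047), 6.0)]
```

The ring and flange now turn together under 0.4 N m, well above the 0.13 N m the lever takes, so the lever is at its closed stop. The depth is unchanged at 121.5 mm. I'll let it settle briefly and hand in.

>>> {"op": "carry_out", "data": {
  "series": [
    [0,0,0.01,0,0,0,1],
    [0,0,0.01,0,0,0,1],
    [0,0,0.01,0,0,0,1],
    [0,0,0.01,0,0,0,1],
    [0,0,0.01,0,0,0,1],
    [0,0,0.01,0,0,0,1]
  ]
}}

```text
clock: 23.82
eef_pos: [476.7, 137.5, 121.5]
tcp_rot: [3.141, -0.0, 1.804]
contact_force: [1.4, 1.0, 4.5]
opening: 0.425
grasp_force: 68.9
```

```bash
python3 -c "
from h import *
s=r.sense(); print(s['eef_pos'],s['grasp_force'],s['contact_force'],s['qvel']); print(r.sign_off())"
```

```text
[476.74169891 137.5041871  121.47760874] 68.86492943158373 [1.37917488 0.98300837 4.46737018] [-0.00140876 -0.0006341  -0.00063124  0.00088095 -0.00013181  0.0006235 ]
the job is handed in; nothing more can be done
None
```

Handed in at 23.8 s, no verdict returned: cover seated on the crock, rod about 28 mm down at its mark, lever judged closed from torque and cover/ring rotation rather than read directly, and the hand still gripping the knob at 69 N; I viewed 11 pictures, one over the limit of 10.

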